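Draw the long palette knife out of the half-opening drawer and hold it ready

TASK

Pull the drawer of the low dark unit out to its stop and leave it open; it comes out only about halfway, so take the long palette knife by its handle, raise the handle and draw the blade out on the slant from under the cabinet top, without forcing it against the unit. Leave the two shorter tools in the drawer and everything else on the counter where it is. Finish while still holding the knife by its handle, motionless and touching nothing else, the whole of it a good hand's breadth above the top of the unit.

Things in the scene. Friction and masses are not known exactly. Their poses are not given: they have to be found in the camera images.
- drawer_unit: Low dark steel countertop drawer unit, 400 deep x 310 wide x 106 high, fixed to the counter. Origin: centre of its underside. +x runs from its front to its back, z up; the drawer comes out along -x. The carcass front edge is 200 mm from the origin along -x; the 12 mm thick top plate has its underside 94 mm above the counter. Its place and yaw differ from run to run.
- drawer (a joint): The unit's only drawer: metres pulled out; 0 shut, 0.17 at its stop; starts shut or up to 10 mm ajar. Moves at 2 to 3 N, stays where left. Inside 365 long x 270 wide; floor 30 mm, side walls 85 mm above the counter. The 18 mm thick front panel lies against the carcass front when shut. At the stop 170 mm of its length is open between carcass front edge and the panel's inner face.
- drawer_handle (a point): Middle of the drawer's round steel bar handle (moves with the drawer): bar 10 mm thick, 160 mm long, across the drawer (along the unit's y), 68 mm above the counter, its axis 40 mm in front of the front panel, on two posts 120 mm apart.
- drawer_front_top (a point): Middle of the top edge of the drawer's front panel, 96 mm above the counter; moves with the drawer.
- cabinet_edge (a point): Middle of the front upper edge of the unit's top plate, 106 mm above the counter; fixed to the unit.
- long_knife: Longest of 3 tools in the drawer: straight palette knife, 330 mm, 120-195 g, lying on the drawer floor, handle to the drawer front, blade running under the cabinet top; in any of 3 lanes 78 mm apart. Origin: centre of the handle's underside; +x to the tip, z up. Black handle x -60 to 60, 24 wide, 22 thick. Steel blade x 70 to 270, 34 wide, 3 thick, at z = 11. Centre of mass near x = 45.
- knife_tip (a point): Tip of the long knife's blade, 270 mm along +x and 11 mm up from its origin.
- knife_butt (a point): Free end of the long knife's handle, 60 mm along -x and 11 mm up from its origin (mid thickness of the handle).
- short_knife: Bystander in the drawer: short spreading knife, 130 mm over all, black handle 68 mm long, 22 wide, 20 thick, steel blade 22 mm wide; wholly in sight when the drawer is out. Origin: under the middle of the tool, on the plane of the handle's underside; +x to the blade.
- cake_slice: Bystander in the drawer: small cake slice, 130 mm over all, black handle 68 mm long, 22 wide, 20 thick, steel blade tapering from 44 mm wide; wholly in sight when the drawer is out. Origin: under the middle of the tool, on the plane of the handle's underside; +x to the blade.
- sugar_tin: Bystander: aluminium tin, 72 mm wide, 100 mm high, on the rear part of the unit's top. Origin: centre of its underside.
- mug: Bystander: white mug, 80 mm wide, 90 mm high. Origin: centre of its underside.
- milk_jug: Bystander: steel milk jug, 94 mm wide, 115 mm high. Origin: centre of its underside.
- syrup_bottle: Bystander: amber bottle, 72 mm wide, 250 mm high. Origin: centre of its underside.
- biscuit_jar: Bystander: glass jar with a wooden lid, 96 mm wide, 130 mm high. Origin: centre of its underside.
- card_reader: Bystander: black card reader lying on the counter, 165 x 78 x 38 mm. Origin: centre of its underside.

How it is judged (in metres and radians):
On the way, in this order (a step that is already met when the one before it is completed fails the run):
1. the drawer is pulled out to its stop (within 20 mm) (value of joint drawer above 0.15 m), for 0.2 s.
2. the knife is held on the slant, handle up by more than 5 degrees, its tip still in the drawer under the cabinet top (angle between long_knife's own x axis and vertical above 1.658 rad and x of knife_tip in the frame of drawer_unit above -0.19 m and height (world z) of knife_tip below 0.094 m and contact force between long_knife and the fingers above 0.5 N), for 0.05 s.
At the end, for the whole second after the job is handed in: The fingers hold the long knife by its handle, still (under 30 mm/s), tip and butt both more than 50 mm above the top of the unit (156 mm above the counter), touching neither unit nor drawer; the drawer is still at least 140 mm out and the two shorter tools lie in it (height (world z) of each of knife_tip, knife_butt above 0.156 m and contact force between long_knife and the fingers above 1 N and distance between the grasp point and long_knife below 0.085 m and contact force between long_knife and drawer_unit below 0.1 N and linear speed of long_knife below 0.03 m/s and angular speed of long_knife below 0.3 rad/s and value of joint drawer above 0.14 m and height (world z) of each of short_knife, cake_slice below 0.06 m); the arm keeps its last pose, push and grip.
It fails at once if the raised knife is forced against the unit or the drawer (more than 20 N, its handle end more than 40 mm off the drawer floor) (contact force between long_knife and drawer_unit above 20 N and height (world z) of knife_butt above 0.07 m).
It fails at once if one of the shorter tools is lifted out of the drawer (height (world z) of any of short_knife, cake_slice above 0.1 m).
It fails at once if something else on the counter is moved (more than 30 mm) (distance of any of sugar_tin, mug, milk_jug, syrup_bottle, biscuit_jar, card_reader from where it was at the start of the episode above 0.03 m).
It also fails if it takes over 54 s, if anything falls off the work surface, if the arm or the gripper's body presses on something with over 40 N, if the wrist force passes 120 N, or if a joint passes its speed limit or range.

ROBOT

A 6-joint arm with a two-finger parallel gripper is mounted at the origin on the work surface. World frame = base frame: x ahead of the robot, y to its left, z up, the work surface at z = 0. Lengths are in m, angles in degrees, forces in N, time in s.
With the tool pointing down it reaches from about 0.3 to 0.75 m from the base axis. Payload 8.5 kg.
Tool frame: the origin (TCP) lies on the centre line of the jaws, within the pads' length; the fingertips stand 17 mm ahead of it and the grasp point (between the pads) lies 2 mm behind it; z points along the fingers, y is the line along which they close (so a half turn about z gives the same grasp; the last joint's range is limited). The gripper opens to 85 mm and grips with 20 to 120 N. Pads are 22 mm wide; open, the fingers measure 114 mm over their backs; the gripper's body (76 mm by 85 mm) begins 54 mm behind the grasp point. The pads swing forward as they close: fully open they stand 13 mm farther back than shut.
Start: joints at [63.696, 21.807, 74.336, -0, 83.858, -12.336], TCP at [0.133, 0.534, 0.248] pointing down, gripper open.
Joint ranges: [-178.18, 178.18], [-50.72, 133.34], [12.68, 142.11], [-81.47, 261.47], [9.98, 163.14], [-165.26, 165.26]. Speed limits (degrees/s): [136.94, 136.94, 180, 180, 180, 180].

INTERFACE

Orientations are given as a 3x3 rotation matrix whose columns are the frame's x, y, z axes.
In Python, from rig import env gives the robot as it stands.
- The arm moves only by the shell command python3 -m handwheel 'ROWS' [OPENING] [FORCE]. ROWS is JSON, a list that holds one entry, the list of rows, each a list of 4 numbers: the shift along the tool's x, y, z in m, then the turn about the tool's z in rad. In form: [[[x, y, z, roll], ...]]. A call has 1 to 5 rows; each row shifts and turns the commanded pose from where the row before left it, along the tool's axes as they then stand; what a row does not reach is not made up. A row lasts 1/12 s, in which the tool goes at most 41.7 mm and 7.16 degrees, less where a joint would pass 70% of its speed; a pose out of reach is approached as far as the arm can. A call is refused whole if a number of a shift passes 0.0417 or a number of a turn 0.125, either way. A call with a gripper value outside its range is refused whole. OPENING is the opening in per cent of the stroke, from 0 (shut) to 100 (fully open), set as the call begins (- or left out, the last holds). The fingers move at their own pace and stop on an object; FORCE is the grip in N (left out, the last holds). Time passes only in rows, so rows that do not move let the fingers close. It gives the time, the measured TCP pose, the force and the opening at its end, in the units of the state.
- env.observe(): the state, without advancing time (a new reading comes with each control period).
- env.get_image(name): name is "scene" or "top"; returns (picture, depth): 384x512x3 uint8, red, green, blue; 384x512 float32, m along the optical axis (not along the pixel's ray), 0 where there is no reading.
- env.camera_params(name): a dict with "K" (3x3 intrinsics, pixels), "D" ([k1, k2, p1, p2, k3] as OpenCV has them; the pictures are not rectified), "rvec" (rotation vector, rad) and "tvec" (3), from world to camera coordinates, as OpenCV has them. Camera axes: x right, y down, z forward; pixel columns grow to the right and rows downward; lengths in m; the calibration is good to about 2 mm. A picture is of the moment at which its call begins. camera_params takes no time and is no camera call.
- env.close_job(): hands the job in, once; it reports no verdict.
The state is a dict: "time_s": time; "q": joint angles; "qvel": joint speeds; "joint_efforts": joint torques, N m; "position": TCP position; "tool_rot": TCP orientation; "ft_force": force on the tool from outside, world axes, zero at the start; "wrist_torque": the same for the moment, N m; "grip_width": finger opening in m.
Only numpy, scipy, OpenCV 4.12 (cv2) and the standard library are available. Lean on these libraries where they do the work, as an engineer would, in place of code of your own. Each camera call takes 0.05 s, during which the arm holds its last target. There are 200 camera calls.

## Working session

There is one attempt and no reset: what is moved stays moved. The work goes in short steps, Python scripts to look and compute and a shell command to move; the robot and the scene stay as the last step left them, time stands still between calls to the robot, and variables do not carry over. Pictures are saved under pics/ and viewed, on a budget of 10 in all, crops included, one or two more only if the job needs it, and the job is handed in when it is done.

```bash
ls; mkdir -p pics
python3 - <<'E'
from rig import env
import cv2,numpy as np
s=env.observe();print({k:np.round(v,3).tolist() for k,v in s.items()})
for n in("scene","top"):
    im,d=env.get_image(n);cv2.imwrite(f"pics/{n}0.png",im[:,:,::-1]);np.savez(f"{n}0.npz",im=im,d=d)
    p=env.camera_params(n);print(n,{k:np.round(v,4).tolist() for k,v in p.items()})
a=cv2.imread("pics/scene0.png");b=cv2.imread("pics/top0.png")
E
```

```text
pics
{'time_s': 0.0, 'q': [63.696, 21.843, 74.386, 0.0, 83.858, -12.337], 'qvel': [-0.041, -0.013, -0.024, 0.106, -0.033, 0.15], 'joint_efforts': [-0.0, -44.846, -23.127, -0.0, 0.005, -0.0], 'position': [0.133, 0.533, 0.248], 'tool_rot': [[-0.97, 0.241, -0.001], [0.241, 0.97, -0.001], [0.0, -0.001, -1.0]], 'ft_force': [0.415, 0.311, 0.639], 'wrist_torque': [0.025, 0.01, -0.011], 'grip_width': 0.086}
scene {'K': [[439.2468, 0.0, 256.1405], [0.0, 439.2468, 191.6059], [0.0, 0.0, 1.0]], 'D': [-0.1271, 0.0, 0.0, 0.0, 0.0], 'rvec': [2.153, 0.8057, -0.4033], 'tvec': [-0.4155, -0.1631, 1.6879]}
top {'K': [[349.866, 0.0, 263.9541], [0.0, 349.866, 199.3717], [0.0, 0.0, 1.0]], 'D': [-0.0952, 0.0, 0.0, 0.0, 0.0], 'rvec': [2.1631, -2.1568, 0.1594], 'tvec': [-0.0315, 0.525, 1.0464]}
```

View pics/top0.png

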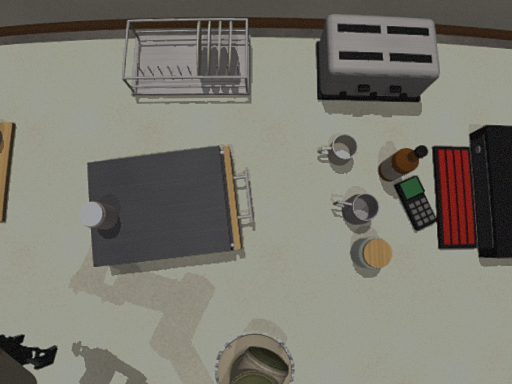

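View pics/scene0.png

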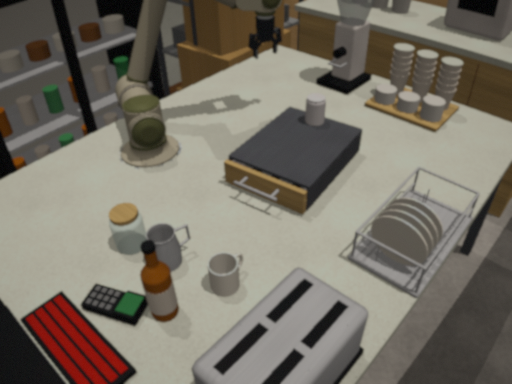

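The top view shows the unit at px (88–240, 147–265), with its panel at x≈233 and the bar handle at x≈250, so the drawer opens to image right. The scene view agrees. Next I measure with depth.

```bash
cat > h.py <<'E'
import cv2,numpy as np
from rig import env
def cam(n):
    p=env.camera_params(n);K,D=np.array(p["K"]),np.array(p["D"])
    R=cv2.Rodrigues(np.array(p["rvec"],float))[0];t=np.array(p["tvec"],float).ravel();return K,D,R,t
def rays(n,uv):
    K,D,R,t=cam(n);u=cv2.undistortPoints(np.array(uv,float).reshape(-1,1,2),K,D).reshape(-1,2)
    return -R.T@t,np.c_[u,np.ones(len(u))]@R,
def onz(n,uv,z):
    c,r=rays(n,uv);return c+r*((z-c[2])/r[:,2])[:,None]
def cloud(n,d):
    h,w=d.shape;uv=np.stack(np.meshgrid(np.arange(w),np.arange(h)),-1).reshape(-1,2)
    c,r=rays(n,uv);P=c+r*d.reshape(-1,1);P[d.ravel()==0]=np.nan;return P.reshape(h,w,3)
def shot(n,name):
    im,d=env.get_image(n);cv2.imwrite(f"pics/{name}.png",im[:,:,::-1]);np.savez(f"{name}.npz",im=im,d=d);return im,d
E
python3 - <<'E'
from h import *
f=np.load("top0.npz");P=cloud("top",f["d"]);im=f["im"].astype(int)
hsv=cv2.cvtColor(f["im"],cv2.COLOR_RGB2HSV)
v,u=np.mgrid[:384,:512];box=(u>80)&(u<262)&(v>135)&(v<275)
m=box&(abs(P[...,2]-.106)<.006)&(hsv[...,2]<110)
m=cv2.morphologyEx(m.astype(np.uint8),cv2.MORPH_OPEN,np.ones((3,3)))
c=max(cv2.findContours(m,0,2)[0],key=cv2.contourArea);c=cv2.convexHull(c)
print(cv2.boundingRect(c)); w=onz("top",c.reshape(-1,2),.106)
print("plate",cv2.minAreaRect(w[:,:2].astype(np.float32)))
g=box&(hsv[...,1]>90)&(hsv[...,2]>80);g=cv2.morphologyEx(g.astype(np.uint8),cv2.MORPH_OPEN,np.ones((3,3)))
c=max(cv2.findContours(g,0,2)[0],key=cv2.contourArea)
print("panel",cv2.boundingRect(c),cv2.minAreaRect(onz("top",c.reshape(-1,2),.096)[:,:2].astype(np.float32)))
h=box&(u>243)&(P[...,2]>.05)&(P[...,2]<.09);q=P[h];print("handle",len(q),np.nanmean(q,0),np.nanmin(q,0),np.nanmax(q,0))
cv2.imwrite("pics/c0.png",cv2.resize(f["im"][130:280,75:265,::-1],None,fx=4,fy=4,interpolation=2))
E
```

```text
(87, 146, 144, 121)
plate ((0.49763596057891846, 0.2821671962738037), (0.311186820268631, 0.40132221579551697), 7.211905479431152)
panel (224, 146, 17, 103) ((0.526394248008728, 0.06630124151706696), (0.30492955446243286, 0.019526179879903793), 7.4376397132873535)
handle 193 [0.52475507 0.01921938 0.07283462] [0.45248109 0.00581491 0.06673981] [0.60969382 0.0310855  0.07844781]
```

View pics/c0.png

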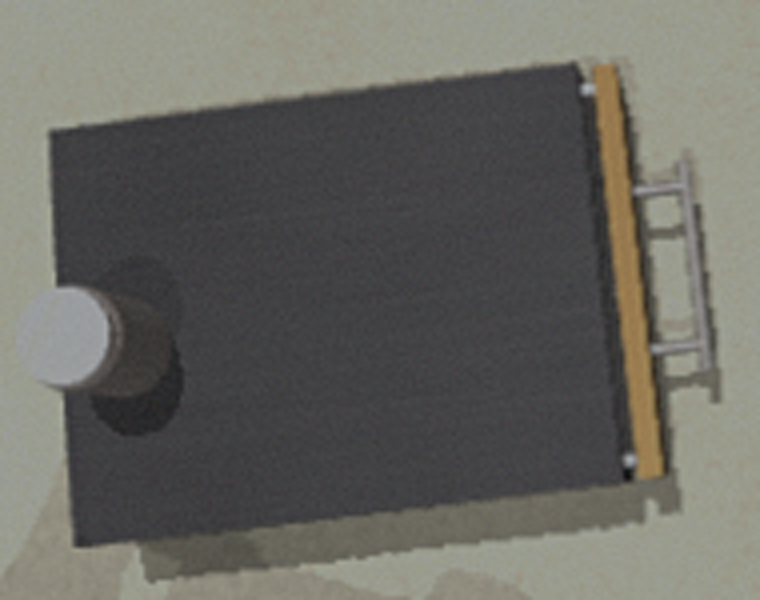

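The unit's yaw is 97.3° with its origin at about (0.498, 0.282). The drawer is about 9 mm ajar, and the bar centre is at about (0.532, 0.017). I turn the tool so the jaw line runs along the drawer axis and travel over to the bar.

```bash
python3 - <<'E'
from h import *
P=cloud("top",np.load("top0.npz")["d"])
for n,(u0,u1,v0,v1) in dict(jug=(328,385,188,228),mug=(312,360,130,170),jar=(348,395,232,275)).items():
    q=P[v0:v1,u0:u1].reshape(-1,3);q=q[q[:,2]>.03];print(n,np.nanpercentile(q,[1,99],axis=0).round(3).tolist())
E
python3 -m handwheel '[[[0,0,0,-0.1237],[0,0,0,-0.1237],[0,0,0,-0.1237],[-0.02,-0.034,0,0],[-0.02,-0.034,0,0]]]' 38 30
python3 -m handwheel '[[[-0.02,-0.034,0,0],[-0.02,-0.034,0,0],[-0.02,-0.034,0,0],[-0.02,-0.034,0,0],[-0.02,-0.034,0,0]]]'
python3 -m handwheel '[[[-0.02,-0.034,0,0],[-0.02,-0.034,0,0],[-0.02,-0.034,0,0],[-0.02,-0.034,0,0],[-0.02,-0.034,0,0]]]'
python3 -m handwheel '[[[-0.02,-0.034,0,0],[-0.02,-0.034,0,0],[0,0,0,0],[0,0,0,0]]]'
```

```text
jug [[0.449, -0.364, 0.032], [0.536, -0.242, 0.119]]
mug [[0.643, -0.311, 0.031], [0.722, -0.199, 0.094]]
jar [[0.318, -0.383, 0.035], [0.407, -0.301, 0.135]]
time_s: 0.52
position: [0.1807, 0.471, 0.2476]
tool_rot: [[-0.991, -0.131, -0.001], [-0.131, 0.991, -0.001], [0.001, -0.001, -1.0]]
ft_force: [0.9, -0.3, 0.5]
grip_width: 0.0326
time_s: 0.93
position: [0.3024, 0.3137, 0.2482]
tool_rot: [[-0.992, -0.127, -0.0], [-0.127, 0.992, -0.0], [0.0, -0.0, -1.0]]
ft_force: [1.3, 0.1, -0.4]
grip_width: 0.0325
time_s: 1.35
position: [0.4233, 0.1577, 0.2482]
tool_rot: [[-0.992, -0.127, -0.0], [-0.127, 0.992, 0.0], [0.0, 0.0, -1.0]]
ft_force: [1.4, 0.3, 0.2]
grip_width: 0.0324
time_s: 1.68
position: [0.4715, 0.0957, 0.2477]
tool_rot: [[-0.992, -0.124, -0.001], [-0.124, 0.992, 0.0], [0.001, 0.0, -1.0]]
ft_force: [-1.3, 0.4, 0.5]
grip_width: 0.0329
```

```bash
python3 -m handwheel '[[[-0.0167,-0.0285,0,0],[-0.0167,-0.0285,0,0],[-0.0167,-0.0285,0,0],[0,0,0,0],[0,0,0,0]]]'
python3 - <<'E'
from h import *
s=env.observe();ex=np.array([-.127,.992]);h=np.array([.4977,.2822])-.267*ex
d=h-s["position"][:2];R=np.array(s["tool_rot"]);print("to go",d@R[:2,:2]);shot("scene","s1")
im=cv2.imread("pics/s1.png");cv2.imwrite("pics/s1c.png",cv2.resize(im[90:250,190:390],None,fx=4,fy=3.7))
E
```

```text
time_s: 2.1
position: [0.5314, 0.0189, 0.2478]
tool_rot: [[-0.992, -0.126, -0.001], [-0.126, 0.992, 0.001], [0.001, 0.001, -1.0]]
ft_force: [-0.5, -0.7, 0.7]
grip_width: 0.0322
to go [-3.95299844e-05 -1.53951356e-03]
```

View pics/s1c.png

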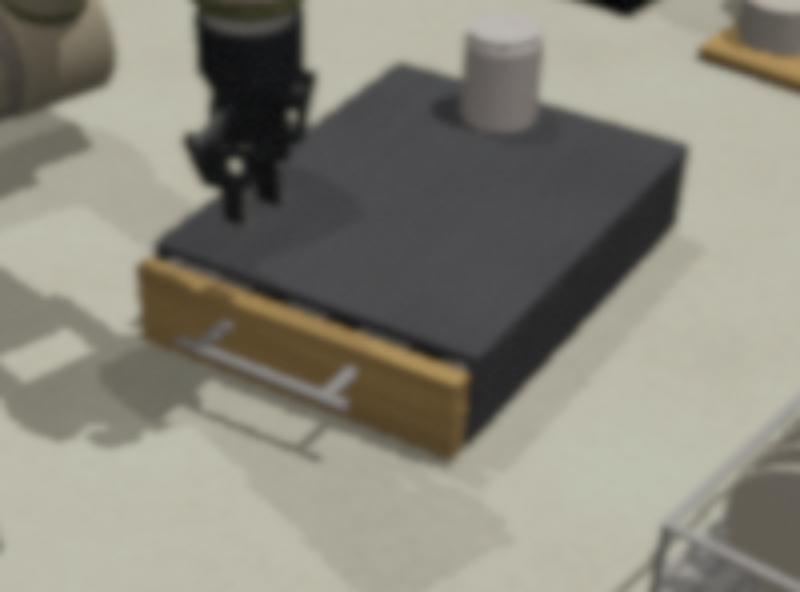

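In this view the jaws, at crop px (235–270, 200), hover over the bar at (260, 370), allowing for their height. The drawer is slightly ajar. I descend.

```bash
python3 -m handwheel '[[[0,-0.0015,0.03,0],[0,0,0.03,0],[0,0,0.03,0],[0,0,0.02,0],[0,0,0,0]]]'
python3 -m handwheel '[[[0,0,0.02,0],[0,0,0.02,0],[0,0,0.02,0],[0,0,0.012,0],[0,0,0,0]]]'
python3 -m handwheel '[[[0,0,0,0],[0,0,0,0],[0,0,0,0],[0,0,0,0]]]' 0 40
```

```text
time_s: 2.57
position: [0.5289, 0.0191, 0.1351]
tool_rot: [[-0.992, -0.129, -0.007], [-0.129, 0.992, 0.002], [0.007, 0.003, -1.0]]
ft_force: [-0.4, 0.6, -0.6]
grip_width: 0.0327
time_s: 2.98
position: [0.5321, 0.0182, 0.0681]
tool_rot: [[-0.992, -0.128, 0.002], [-0.128, 0.992, 0.0], [-0.002, -0.0, -1.0]]
ft_force: [-0.1, 0.6, 0.2]
grip_width: 0.0324
time_s: 3.32
position: [0.5319, 0.0179, 0.0679]
tool_rot: [[-0.992, -0.128, 0.002], [-0.128, 0.992, -0.0], [-0.002, -0.0, -1.0]]
ft_force: [-1.7, 1.2, 7.7]
grip_width: 0.0085
```

Gripped the bar. I pull about 160 mm.

```bash
for i in 1; do python3 -m handwheel '[[[0,-0.008,0,0],[0,-0.016,0,0],[0,-0.016,0,0],[0,-0.016,0,0],[0,-0.016,0,0]]]'; done
python3 -m handwheel '[[[0,-0.016,0,0],[0,-0.016,0,0],[0,-0.016,0,0],[0,-0.016,0,0],[0,-0.012,0,0]]]'
python3 -m handwheel '[[[0,-0.01,0,0],[0,-0.003,0,0],[0,0,0,0],[0,0,0,0]]]'
```

```text
time_s: 3.73
position: [0.5412, -0.0541, 0.0679]
tool_rot: [[-0.992, -0.128, 0.002], [-0.128, 0.992, 0.0], [-0.002, -0.0, -1.0]]
ft_force: [-0.9, 2.9, 7.6]
grip_width: 0.0085
time_s: 4.15
position: [0.551, -0.1302, 0.0679]
tool_rot: [[-0.992, -0.127, 0.002], [-0.127, 0.992, -0.001], [-0.002, -0.001, -1.0]]
ft_force: [-1.1, 2.2, 7.6]
grip_width: 0.0082
time_s: 4.48
position: [0.5522, -0.1396, 0.0679]
tool_rot: [[-0.992, -0.128, 0.001], [-0.128, 0.992, 0.004], [-0.001, 0.004, -1.0]]
ft_force: [-0.6, 13.4, 9.6]
grip_width: 0.0085
```

```bash
python3 -m handwheel '[[[0,0.002,0,0],[0,0,0,0],[0,0,0,0],[0,0,0,0]]]' 38
python3 -m handwheel '[[[0,0,-0.03,0],[0,0,-0.035,0],[0,0,-0.035,0],[0,0,-0.035,0],[0,0,-0.035,0]]]'
python3 -m handwheel '[[[0.03,0.02,-0.01,0],[0.03,0.025,0,0],[0.03,0.025,0,0],[0.03,0.025,0,0],[0.03,0.025,0,0]]]'
python3 -m handwheel '[[[0.01,0.035,0,0],[0.01,0.035,0,0],[0,0.035,0,0],[0,0.035,0,0],[0,0,0,0]]]'
python3 - <<'E'
from h import *
im,d=shot("top","t2");shot("scene","s2")
a=cv2.imread("pics/t2.png")[130:280,180:320]
cv2.imwrite("pics/t2c.png",cv2.resize(a,None,fx=4,fy=4,interpolation=2))
E
```

```text
time_s: 4.82
position: [0.5521, -0.1406, 0.0668]
tool_rot: [[-0.992, -0.127, 0.001], [-0.127, 0.992, -0.0], [-0.001, -0.0, -1.0]]
ft_force: [0.2, 0.4, 4.0]
grip_width: 0.0324
time_s: 5.23
position: [0.5514, -0.1405, 0.238]
tool_rot: [[-0.992, -0.127, -0.001], [-0.127, 0.992, 0.0], [0.001, 0.0, -1.0]]
ft_force: [-0.0, -0.4, -0.6]
grip_width: 0.0326
time_s: 5.65
position: [0.3859, -0.0397, 0.246]
tool_rot: [[-0.992, -0.127, -0.001], [-0.127, 0.992, 0.0], [0.0, 0.0, -1.0]]
ft_force: [0.4, 0.7, 0.6]
grip_width: 0.0327
time_s: 6.07
position: [0.3484, 0.1, 0.2465]
tool_rot: [[-0.991, -0.133, -0.0], [-0.133, 0.991, 0.001], [-0.0, 0.001, -1.0]]
ft_force: [-0.3, -0.6, 0.1]
grip_width: 0.0326
```

View pics/t2c.png

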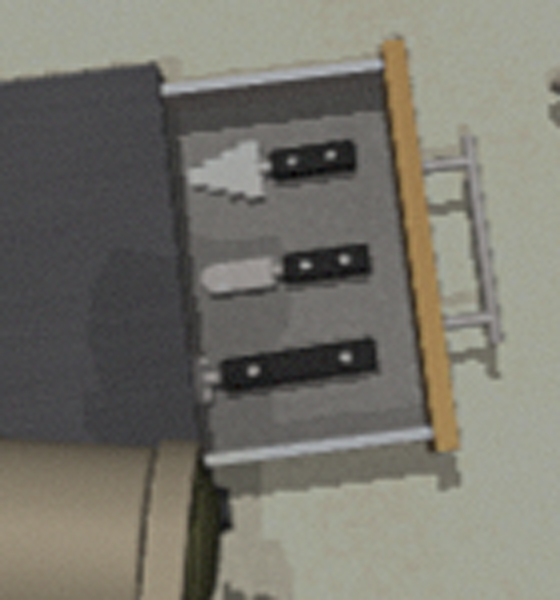

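The drawer is fully out. The long knife is in the near lane, with its handle at crop px (222–376, 340–390). The cake slice is at (190–355, 170) and the short knife at (205–370, 265). I measure the knife handle.

Run:
```python
from h import *
im=np.load("t2.npz")["im"];sub=im[212:229,232:277].max(2)
m=(sub<60).astype(np.uint8);m=cv2.morphologyEx(m,cv2.MORPH_CLOSE,np.ones((5,5)))
n,l,st,ce=cv2.connectedComponentsWithStats(m);print(st.tolist())
i=1+np.argmax(st[1:,4]);c=cv2.findContours((l==i).astype(np.uint8),0,1)[0][0].reshape(-1,2)+[232,212]
w=onz("top",c,.052)[:,:2].astype(np.float32);r=cv2.minAreaRect(w);print(r)
ex=np.array([-.127,.992]);ey=np.array([-.992,-.127]);o=np.array([.4977,.2822])
q=(w-o)@np.c_[ex,ey];print("unit frame min/max",q.min(0),q.max(0))
s=env.observe();R=np.array(s["tool_rot"]);print("to centre tool",(np.array(r[0])-s["position"][:2])@R[:2,:2])
```

```text
[[0, 0, 45, 17, 401], [0, 3, 42, 14, 364]]
((0.4533209502696991, 0.004282988607883453), (0.03159014880657196, 0.1279248595237732), 8.359585762023926)
unit frame min/max [-0.33377799  0.06311301] [-0.20625869  0.09536073]
to centre tool [-0.09055226 -0.10493661]
```

```bash
python3 -c "
from rig import env;print(env.observe()['q'])"
python3 -m handwheel '[[[0,0,0,0.12],[0,0,0,0.12],[0,0,0,0.12],[0,0,0,0.12],[0,0,0,0.12]]]' 52
python3 -m handwheel '[[[0,0,0,0.12],[0,0,0,0.12],[0,0,0,0.12],[0,0,0,0.12],[0,0,0,0.12]]]'
python3 -m handwheel '[[[0,0,0,0.12],[0,0,0,0.12],[0,0,0,0.12],[-0.03,0.02,0,0],[-0.03,0.02,0,0]]]'
python3 -m handwheel '[[[-0.03,0.02,0,0],[-0.03,0.02,0,0],[0,0,0,0],[0,0,0,0]]]'
cat > go.py <<'E'
from h import *
s=env.observe();R=np.array(s["tool_rot"]);p=np.array(s["position"])
d=np.array([.4589,-.0373])-p[:2]
a=np.arctan2(R[1,0],R[0,0]);print("to go",(d@R[:2,:2]).round(4),"turn needed about tool z",round(a-np.radians(97.5),4),"q",np.round(s["q"],1))
E
python3 go.py
```

```text
[-3.45081764e+00  2.67530319e+00  1.00413696e+02 -1.85616666e-02
  7.69099959e+01 -1.00926178e+02]
time_s: 6.58
position: [0.3506, 0.0944, 0.2462]
tool_rot: [[-0.886, 0.463, -0.0], [0.463, 0.886, -0.0], [0.0, -0.001, -1.0]]
ft_force: [-0.6, 0.2, -0.1]
grip_width: 0.0444
time_s: 7.0
position: [0.3506, 0.0943, 0.2462]
tool_rot: [[-0.47, 0.883, -0.0], [0.883, 0.47, -0.0], [-0.0, -0.001, -1.0]]
ft_force: [-0.2, -0.3, 0.6]
grip_width: 0.0444
time_s: 7.42
position: [0.3984, 0.0402, 0.2465]
tool_rot: [[-0.137, 0.991, 0.0], [0.991, 0.137, -0.0], [-0.0, 0.0, -1.0]]
ft_force: [0.2, 0.6, 0.6]
grip_width: 0.0444
time_s: 7.75
position: [0.4466, -0.0147, 0.2456]
tool_rot: [[-0.133, 0.991, -0.002], [0.991, 0.133, 0.0], [0.0, -0.001, -1.0]]
ft_force: [-0.7, -0.6, 0.1]
grip_width: 0.0444
to go [-0.024   0.0092] turn needed about tool z 0.0027 q [-17.1  11.6  89.8  -0.   78.7 -24.8]
```

```bash
python3 -m handwheel '[[[-0.024,0.009,0,0],[0,0,0.03,0],[0,0,0.03,0],[0,0,0.03,0],[0,0,0,0]]]'
python3 go.py
python3 -m handwheel '[[[0,0,0.03,0],[0,0,0.03,0],[0,0,0.02,0],[0,0,0.01,0],[0,0,0,0]]]'
python3 go.py
```

```text
time_s: 8.17
position: [0.4552, -0.0341, 0.1523]
tool_rot: [[-0.137, 0.991, -0.009], [0.991, 0.137, 0.003], [0.004, -0.008, -1.0]]
ft_force: [-0.5, 0.7, -0.8]
grip_width: 0.0441
to go [-0.0037  0.0032] turn needed about tool z 0.0064 q [-19.2  18.8  97.1  -0.   64.6 -27.1]
time_s: 8.58
position: [0.4576, -0.0346, 0.0659]
tool_rot: [[-0.137, 0.991, -0.002], [0.991, 0.137, 0.001], [0.001, -0.002, -1.0]]
ft_force: [0.1, 0.1, -0.6]
grip_width: 0.0441
to go [-0.0029  0.0009] turn needed about tool z 0.007 q [-19.2  26.6 103.2  -0.   50.3 -27.1]
```

```bash
python3 -m handwheel '[[[-0.003,0.001,0.007,0],[0,0,0.006,0],[0,0,0,0],[0,0,0,0]]]'
python3 -m handwheel '[[[0,0,0,0],[0,0,0,0],[0,0,0,0],[0,0,0,0],[0,0,0,0]]]' 0 20
```

```text
time_s: 8.92
position: [0.4597, -0.0375, 0.0538]
tool_rot: [[-0.138, 0.99, 0.0], [0.99, 0.138, -0.0], [-0.0, 0.0, -1.0]]
ft_force: [-0.9, 0.2, 0.2]
grip_width: 0.0445
time_s: 9.33
position: [0.46, -0.0375, 0.0539]
tool_rot: [[-0.138, 0.99, 0.001], [0.99, 0.138, -0.0], [-0.001, 0.001, -1.0]]
ft_force: [0.1, 0.1, 5.5]
grip_width: 0.0234
```

```bash
python3 -m handwheel '[[[0,0,-0.008,0],[0,0,-0.008,0],[0,0,-0.008,0],[0,0,-0.008,0],[0,0,0,0]]]'
python3 -m handwheel '[[[0,0,-0.007,0],[0,0,-0.006,0],[0,0,0,0],[0,0,0,0]]]'
python3 - <<'E'
from h import *
shot("scene","s3")
im=cv2.imread("pics/s3.png");cv2.imwrite("pics/s3c.png",cv2.resize(im[110:260,180:340],None,fx=5,fy=4))
E
```

```text
time_s: 9.75
position: [0.4602, -0.0376, 0.087]
tool_rot: [[-0.138, 0.99, 0.003], [0.99, 0.138, -0.001], [-0.001, 0.003, -1.0]]
ft_force: [-0.2, -0.0, -1.6]
grip_width: 0.0235
time_s: 10.08
position: [0.4597, -0.0375, 0.0985]
tool_rot: [[-0.138, 0.99, 0.0], [0.99, 0.138, -0.0], [-0.0, 0.0, -1.0]]
ft_force: [0.4, 0.3, -1.6]
grip_width: 0.0236
```

View pics/s3c.png

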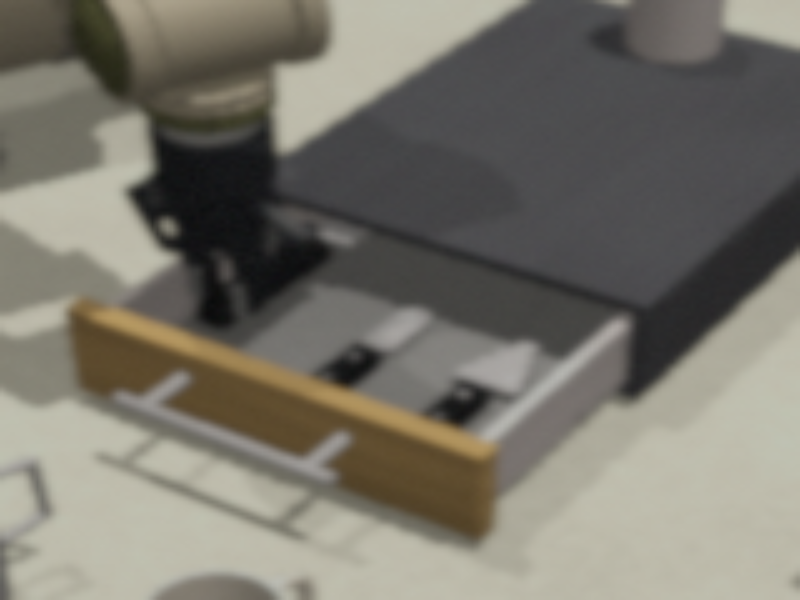

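The wrist reads −1.6 N, which is the full knife weight of about 0.16 kg. The picture shows the knife lifted level in the jaws at crop (215–350, 230–320), with the short tools undisturbed, so pad friction is carrying it. I draw it 20 mm out to clear the handle from the plate edge. Then I raise it gently so the blade tips lightly against the plate underside, watching the force.

```bash
python3 -m handwheel '[[[-0.007,0,0,0],[-0.007,0,0,0],[-0.006,0,0,0],[0,0,0,0]]]'
for i in 1 2; do :; done
python3 -m handwheel '[[[0,0,-0.003,0],[0,0,-0.003,0],[0,0,-0.003,0],[0,0,0,0]]]'
python3 -m handwheel '[[[0,0,-0.003,0],[0,0,-0.003,0],[0,0,0,0]]]'
python3 -c "
from rig import env;s=env.observe();print(s['ft_force'],s['wrist_torque'])"
```

```text
time_s: 10.47
position: [0.4627, -0.0586, 0.0982]
tool_rot: [[-0.136, 0.991, 0.0], [0.991, 0.136, -0.0], [-0.0, 0.0, -1.0]]
ft_force: [0.0, -0.7, -1.8]
grip_width: 0.0233
time_s: 10.8
position: [0.4626, -0.0572, 0.108]
tool_rot: [[-0.138, 0.99, 0.001], [0.99, 0.138, -0.0], [-0.001, 0.001, -1.0]]
ft_force: [0.1, -0.4, -1.4]
grip_width: 0.0234
time_s: 11.05
position: [0.4625, -0.0572, 0.1139]
tool_rot: [[-0.138, 0.99, 0.001], [0.99, 0.138, -0.0], [-0.0, 0.001, -1.0]]
ft_force: [0.7, -0.2, -1.6]
grip_width: 0.0233
[ 0.71229633 -0.19207845 -1.58303761] [-0.1526721  -0.07651388  0.03419058]
```

```bash
cat > tilt.py <<'E'
from h import *
import sys
ex=np.array([-.127,.992]);ey=np.array([-.992,-.127]);o=np.array([.4977,.2822])
s=env.observe();p=np.array(s["position"]);g=(p[:2]-o)@np.c_[ex,ey];print("tcp unit",g.round(3),p[2].round(3))
for n in("scene","top"):
    im,d=env.get_image(n);P=cloud(n,d).reshape(-1,3);q=np.c_[(P[:,:2]-o)@np.c_[ex,ey],P[:,2]]
    m=(abs(q[:,1]-g[1])<.012)&(q[:,0]>g[0]+.01)&(q[:,0]<g[0]+.31)&(q[:,2]>.034);q=q[m]
    for x in np.arange(g[0]+.02,g[0]+.3,.02):
        k=q[abs(q[:,0]-x)<.01]
        if len(k)>1:print(n,round(x,3),len(k),np.percentile(k[:,2],[10,50,90]).round(3))
E
python3 tilt.py
```

```text
tcp unit [-0.332  0.078] 0.114
scene -0.312 21 [0.113 0.393 0.395]
scene -0.292 24 [0.39  0.398 0.414]
scene -0.272 82 [0.394 0.419 0.427]
scene -0.252 14 [0.1   0.105 0.428]
scene -0.232 14 [0.094 0.101 0.105]
scene -0.212 22 [0.091 0.094 0.096]
scene -0.192 46 [0.092 0.101 0.106]
scene -0.172 27 [0.103 0.106 0.108]
scene -0.152 22 [0.103 0.105 0.107]
scene -0.132 25 [0.103 0.105 0.107]
scene -0.112 24 [0.102 0.105 0.108]
scene -0.092 23 [0.103 0.105 0.106]
scene -0.072 22 [0.104 0.105 0.107]
scene -0.052 20 [0.103 0.105 0.107]
top -0.312 118 [0.392 0.396 0.398]
top -0.292 138 [0.111 0.391 0.409]
top -0.272 133 [0.111 0.423 0.43 ]
top -0.252 4 [0.383 0.432 0.435]
top -0.232 28 [0.097 0.101 0.107]
top -0.212 56 [0.094 0.096 0.099]
top -0.192 61 [0.102 0.107 0.109]
top -0.172 58 [0.105 0.107 0.109]
top -0.152 57 [0.105 0.107 0.11 ]
top -0.132 58 [0.105 0.108 0.109]
top -0.112 58 [0.104 0.107 0.109]
top -0.092 59 [0.104 0.107 0.109]
top -0.072 59 [0.105 0.107 0.109]
top -0.052 59 [0.105 0.107 0.109]
```

The handle slopes down about 8° toward the blade. The blade at the edge is at about z=0.09, so the knife already droops. I raise a little more to steepen it.

```bash
python3 -m handwheel '[[[0,0,-0.003,0],[0,0,-0.003,0],[0,0,0,0]]]'
python3 -m handwheel '[[[0,0,-0.003,0],[0,0,-0.003,0],[0,0,0,0]]]'
python3 tilt.py | egrep -e 'tcp|-0.3|-0.2'
```

```text
time_s: 11.4
position: [0.4626, -0.0573, 0.1199]
tool_rot: [[-0.138, 0.99, 0.001], [0.99, 0.138, -0.0], [-0.0, 0.001, -1.0]]
ft_force: [-0.4, -0.6, -2.5]
grip_width: 0.0234
time_s: 11.65
position: [0.4626, -0.0573, 0.1259]
tool_rot: [[-0.138, 0.99, 0.001], [0.99, 0.138, -0.0], [-0.001, 0.001, -1.0]]
ft_force: [-0.1, -0.1, -2.3]
grip_width: 0.0233
tcp unit [-0.332  0.078] 0.126
scene -0.312 21 [0.122 0.406 0.407]
scene -0.292 24 [0.195 0.412 0.428]
scene -0.272 80 [0.399 0.429 0.436]
scene -0.252 18 [0.102 0.111 0.44 ]
scene -0.232 13 [0.098 0.108 0.11 ]
scene -0.212 19 [0.093 0.096 0.097]
top -0.312 121 [0.404 0.408 0.41 ]
top -0.292 144 [0.118 0.403 0.423]
top -0.272 140 [0.116 0.433 0.439]
top -0.252 5 [0.402 0.442 0.443]
top -0.232 27 [0.099 0.103 0.108]
top -0.212 57 [0.094 0.097 0.1  ]
```

Contact is light (about 1 N) and the tilt is about 12–13°. I draw out along the slant.

```bash
python3 -m handwheel '[[[-0.01,0,-0.0015,0],[-0.015,0,-0.0025,0],[-0.015,0,-0.003,0],[-0.015,0,-0.003,0],[-0.015,0,-0.003,0]]]'
python3 -m handwheel '[[[-0.015,0,-0.003,0],[-0.015,0,-0.003,0],[-0.015,0,-0.003,0],[0,0,0,0],[0,0,0,0]]]'
python3 tilt.py | egrep -e 'tcp|-0.[2345]'
```

```text
time_s: 12.17
position: [0.4721, -0.1279, 0.1384]
tool_rot: [[-0.138, 0.99, -0.0], [0.99, 0.138, -0.0], [-0.0, -0.0, -1.0]]
ft_force: [-0.6, 0.5, -2.6]
grip_width: 0.0236
time_s: 12.58
position: [0.4782, -0.1719, 0.1473]
tool_rot: [[-0.136, 0.991, 0.0], [0.991, 0.136, 0.0], [0.0, 0.0, -1.0]]
ft_force: [0.8, 0.0, -2.2]
grip_width: 0.0235
tcp unit [-0.448  0.077] 0.147
scene -0.428 35 [0.069 0.159 0.428]
scene -0.408 11 [0.119 0.137 0.424]
scene -0.388 129 [0.058 0.092 0.453]
scene -0.368 75 [0.095 0.132 0.46 ]
scene -0.348 17 [0.113 0.12  0.129]
scene -0.328 24 [0.112 0.114 0.116]
scene -0.308 23 [0.11  0.112 0.114]
scene -0.288 26 [0.107 0.108 0.11 ]
scene -0.268 24 [0.104 0.105 0.107]
scene -0.248 25 [0.1   0.102 0.104]
scene -0.228 22 [0.096 0.098 0.102]
scene -0.208 22 [0.093 0.095 0.098]
top -0.428 148 [0.144 0.428 0.431]
top -0.408 161 [0.304 0.42  0.427]
top -0.388 111 [0.394 0.452 0.457]
top -0.368 133 [0.13  0.415 0.461]
top -0.348 49 [0.117 0.124 0.132]
top -0.328 60 [0.114 0.116 0.12 ]
top -0.308 58 [0.111 0.113 0.116]
top -0.288 58 [0.108 0.11  0.113]
top -0.268 58 [0.104 0.107 0.109]
top -0.248 59 [0.101 0.104 0.107]
top -0.228 57 [0.098 0.101 0.103]
top -0.208 60 [0.094 0.097 0.105]
```

```bash
python3 -m handwheel '[[[-0.015,0,-0.001,0],[-0.02,0,-0.0025,0],[-0.02,0,-0.0025,0],[-0.02,0,-0.0025,0],[0,0,0,0]]]'
python3 -m handwheel '[[[-0.02,0,-0.003,0],[-0.02,0,-0.003,0],[0,0,0,0],[0,0,0,0]]]'
python3 tilt.py | egrep -e 'tcp|top -0.[1234]'
```

```text
time_s: 13.1
position: [0.4892, -0.2488, 0.1562]
tool_rot: [[-0.136, 0.991, 0.002], [0.991, 0.136, -0.002], [-0.002, 0.001, -1.0]]
ft_force: [-0.3, 0.1, -2.7]
grip_width: 0.0234
time_s: 13.43
position: [0.4939, -0.2853, 0.1616]
tool_rot: [[-0.137, 0.991, -0.0], [0.991, 0.137, 0.0], [0.0, -0.0, -1.0]]
ft_force: [-0.9, 0.2, -2.5]
grip_width: 0.0236
tcp unit [-0.562  0.076] 0.162
top -0.482 198 [0.146 0.46  0.469]
top -0.462 120 [0.135 0.406 0.472]
top -0.442 64 [0.129 0.131 0.134]
top -0.422 60 [0.126 0.128 0.13 ]
top -0.402 61 [0.122 0.125 0.127]
top -0.382 59 [0.118 0.121 0.124]
top -0.362 59 [0.115 0.118 0.121]
top -0.342 60 [0.112 0.115 0.117]
top -0.322 58 [0.11  0.112 0.114]
top -0.302 59 [0.105 0.108 0.11 ]
top -0.282 59 [0.102 0.105 0.107]
```

The tip is now at unit x≈−0.26, clear of the edge. I raise straight up.

```bash
python3 -m handwheel '[[[0,0,-0.01,0],[0,0,-0.02,0],[0,0,-0.025,0],[0,0,-0.025,0],[0,0,-0.025,0]]]' - 30
python3 -m handwheel '[[[0,0,-0.02,0],[0,0,-0.01,0],[0,0,0,0],[0,0,0,0],[0,0,0,0]]]'
python3 -m handwheel '[[[0,0,0,0],[0,0,0,0],[0,0,0,0],[0,0,0,0],[0,0,0,0]]]'
python3 tilt.py | egrep -e 'tcp|top -0.[1234]'
python3 - <<'E'
from h import *
shot("scene","s4");shot("top","t4");a=cv2.imread("pics/s4.png")[60:300,80:400];b=cv2.imread("pics/t4.png")[100:340,170:400]
cv2.imwrite("pics/f4.png",cv2.resize(np.hstack([a,b]),None,fx=1.45,fy=1.45))
E
```

```text
time_s: 13.95
position: [0.4939, -0.284, 0.2688]
tool_rot: [[-0.139, 0.99, 0.0], [0.99, 0.139, -0.0], [-0.0, 0.0, -1.0]]
ft_force: [0.8, 0.2, -2.6]
grip_width: 0.0234
time_s: 14.37
position: [0.4938, -0.2844, 0.296]
tool_rot: [[-0.138, 0.99, -0.001], [0.99, 0.138, 0.001], [0.001, -0.001, -1.0]]
ft_force: [-1.0, -0.4, -1.9]
grip_width: 0.0232
time_s: 14.78
position: [0.494, -0.285, 0.2966]
tool_rot: [[-0.138, 0.99, -0.0], [0.99, 0.138, 0.0], [0.0, -0.0, -1.0]]
ft_force: [-0.2, 0.2, -1.6]
grip_width: 0.0229
tcp unit [-0.562  0.076] 0.297
top -0.482 294 [0.281 0.578 0.581]
top -0.462 181 [0.269 0.52  0.579]
top -0.442 83 [0.264 0.266 0.269]
top -0.422 80 [0.261 0.263 0.265]
top -0.402 81 [0.258 0.26  0.262]
top -0.382 88 [0.252 0.256 0.258]
top -0.362 88 [0.25  0.253 0.255]
top -0.342 78 [0.247 0.249 0.252]
top -0.322 80 [0.244 0.246 0.249]
top -0.302 81 [0.24  0.243 0.246]
top -0.282 76 [0.237 0.24  0.242]
```

View pics/f4.png

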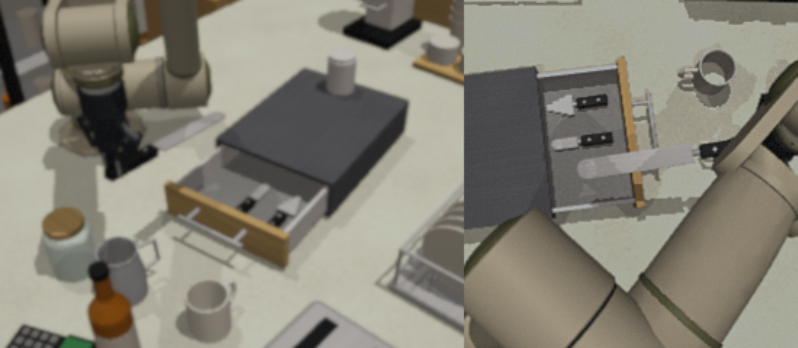

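The picture shows the knife held by its handle at px (105–225, 115–165), well above the unit. The drawer is open, both short tools are in it, and the jug, mug, jar and tin are in place. I hand in.

```bash
python3 -c "
from rig import env;print(max(abs(v) for v in env.observe()['qvel']));print(env.close_job())"
```

```text
0.1438318098846377
the job is handed in; nothing more can be done
None
```

I pulled the drawer to its stop and drew the long knife out on the slant. The job is handed in with the arm still holding the knife by its handle. It reports no verdict, so what follows is from my own checks.

- **Drawer:** I pulled the bar until the wrist read 13 N at the stop. The last picture shows the drawer still open, with both short tools lying in it.
- **Knife on the slant:** I gripped the handle near its butt. The tool can only turn about its own axis, so the knife drooped between the pads as I raised it. It leaned lightly on the underside of the cabinet top, about 1 N judged from the wrist force. The depth images gave a tilt of about 8 to 13 degrees at different moments. At the readings I took, the wrist force stayed under 3 N while I drew it out.
- **Final hold:**
  - The blade measured z = 0.240 m near its tip, about 0.13 m above the top of the unit, and the butt is higher still.
  - The wrist read about 1.6 N, which matches the knife's weight alone.
  - The arm was still (joint speeds under 0.15 degrees/s), and job time was about 15 s.
- **Bystanders:** The tin, mug, jug, jar and bottle looked unmoved in the last picture, which only partly shows the card reader. I did not re-measure any of them.
- **Disagreement:** The wrist still read 2.5 N just after the tip cleared the edge and while I lifted, against 1.6 N at rest. I put this down to motion or sensor noise and did not check further.

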